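# Centre the vial on the balance pan and tare

## Task

The red-capped vial stands off-centre on the small balance's round steel pan, which would spoil the reading. With light fingertip taps, never gripping or lifting it, nudge the vial without tipping it over until its foot stands wholly inside the dark ring in the middle of the pan; take the fingers off it, and only then press the balance's green tare key fully down with a fingertip and let it come up again. Leave the other glassware where it is.

Things in the scene. Friction and masses are not known exactly. Their poses are not given: they have to be found in the camera images.
- vial: Clear glass screw vial with a red cap and whitish contents, standing upright on the balance pan, 14 to 24 mm off its centre, to any side. 22 mm diameter, 48 mm tall (glass to 38 mm, cap 20 mm diameter above), about 40 g. Origin: centre of its underside; z up. Narrow and tippy: on the slippery pan (friction about 0.3) it slides when pushed at less than about 25 mm above the pan, and may tip when pushed at the cap. It stops where the push stops.
- pan_center (a point): Centre of the top face of the balance's pan, a fixed round polished steel disc 80 mm in diameter and 5 mm thick, level, no rim, whose top is 65 mm above the bench and 23 mm above the balance's housing. A flat painted dark ring round this point (inner diameter 32 mm, outer 38 mm) marks the middle. The yaw of this frame means nothing.
- balance: White pan balance, fixed to the bench: housing 180 mm (x) by 140 mm (y), 42 mm high. Origin: centre of its underside; -x is its front, with the display and the tare key; the pan's centre is 35 mm to +x of the origin.
- tare_key (a joint): Travel of the tare key in m: 0 up, 0.005 fully down. Springs back by itself; about 3 N hold it down.
- tare_key_top (a point): Centre of the top face of the round green tare key (24 mm diameter) at the front right of the balance (at 60 mm to -x, 40 mm to -y of its origin); it is pressed straight down.
- flask: Conical glass flask with pink contents, 64 mm diameter, 106 mm tall, standing on the bench to one side of the balance; bystander. Origin: centre of its underside.
- beaker: Small empty glass beaker, 55 mm diameter, 69 mm tall, standing on the bench to one side of the balance; bystander. Origin: centre of its underside.
- blue_vial: Glass vial with black cap and blue contents, 22 mm diameter, 48 mm tall, standing on the bench to one side of the balance; bystander. Origin: centre of its underside.
Not all that is in view belongs to the job. Leave any orange or purple look-alike of the vial alone.

How it is judged:
By the outcome, as a careful person would: the job done as asked, in the order asked, and still so for the second after the job is handed in, with the robot touching nothing.
It also fails if it takes over 45 s, if anything falls off the work surface, if the arm or the gripper's body presses on something with over 40 N, if the wrist force passes 120 N, or if a joint passes its speed limit or range.

## Robot

A 6-joint arm with a two-finger parallel gripper is mounted at the origin on a cart in front of the work surface, level with it; the furniture and walls round the work are solid. World frame = base frame: x ahead of the robot, y to its left, z up, the work surface at z = 0. Lengths are in m, angles in rad, forces in N, time in s.
With the tool pointing down it reaches from about 0.375 to 0.975 m from the base axis. Payload 3.8 kg.
Tool frame: the origin (TCP) lies at the very end of the fingers, on their centre line; the grasp point (between the pads) lies manip.grip_depth behind it (manip.grip_depth is the distance from the TCP to the grasp point, in m); z points along the fingers, y is the direction in which the jaws open and shut (so a half turn about z gives the same grasp; the last joint's range is limited). The gripper opens to 85 mm and grips with 20 to 120 N. Pads are 22 mm wide; open, the fingers measure 114 mm over their backs; the gripper's body (76 mm by 85 mm) begins 54 mm behind the grasp point. The pads swing forward as they close: fully open they stand 13 mm farther back than shut.
Start: joints at [-1.294, 0.264, 1.604, -0, 1.274, -0.037], TCP at [0.208, -0.642, 0.231] pointing down, gripper open.
Joint ranges: [-2.63, 2.63], [-0.94, 2.18], [0.31, 2.57], [-1.31, 4.45], [0, 2.66], [-2.55, 2.55]. Speed limits (rad/s): [2.57, 2.57, 3.14, 3.14, 3.14, 3.14].

## Interface

Orientations are given as a unit quaternion [w, x, y, z].
In Python, from plant import status, cams, manip gives the robot as it stands. The module is installed in compiled form; this text tells all that it offers.
- The arm moves only by the tool play_rows, never from a script. Its argument "series" is a list of rows, each an object of numbers: "tx", "ty", "tz": the shift along the tool's x, y, z in cm; "twist": the turn about the tool's z in degrees. A call has exactly 8 rows; each row is the pose to reach, as a shift and turn from the pose measured when the call began, along the tool's axes at that moment; what a row does not reach only later rows make up. A row lasts 1/12 s, in which the tool goes at most 41.7 mm and 7.16 degrees, less where a joint would pass 70% of its speed; a pose out of reach is approached as far as the arm can. A call with a gripper value outside its range is refused whole. "fingers" is the closure, from 0 (fully open) to 1 (shut), set as the call begins (left out, the last holds). The fingers move at their own pace and stop on an object; "grip_force" is the grip in N (left out, the last holds). Time passes only in rows, so rows that repeat a pose let the fingers close, or fill a call up. It gives the time, the measured TCP pose, the force and the opening at its end, in the units of the state.
- status.get_state(): the state, without advancing time (a new reading comes with each control period).
- cams.grab_frame(name): name is "scene" or "top" or "wrist"; returns the picture (384x512x3 uint8, red, green, blue); there is no depth.
- cams.camera_params(name): a dict with "mtx" (3x3 intrinsics, pixels), "eye" and "orientation" of the camera in the world. Camera axes: x right, y up, looking along -z (the intrinsics and any distortion apply to the point x, -y, -z); pixel columns grow to the right and rows downward; lengths in m; the calibration is good to about 2 mm. A picture is of the moment at which its call begins: read the wrist's pose just before it. camera_params takes no time and is no camera call; for the wrist camera it gives the pose at the moment of the call.
- manip.job_done(): hands the job in, once; it reports no verdict.
The state is a dict: "t": time; "joints": joint angles; "joint_velocities": joint speeds; "joint_torque": joint torques, N m; "ee_pos": TCP position; "ee_rot": TCP orientation; "wrist_force": force on the tool from outside, world axes, zero at the start; "ft_torque": the same for the moment, N m; "gripper_width": finger opening in m.
Only numpy, scipy, OpenCV 4.12 (cv2) and the standard library are available. Lean on these libraries where they do the work, as an engineer would, in place of code of your own. Each camera call takes 0.05 s, during which the arm holds its last target.

## Working session

There is one attempt and no reset: what is moved stays moved. The work goes in short steps, Python scripts to look and compute and a tool call to move; the robot and the scene stay as the last step left them, time stands still between calls to the robot, and variables do not carry over. Pictures are saved under pics/ and viewed, and the job is handed in when it is done.

Besides the shell and the picture viewer there is one more tool, called after "Call:" by a JSON object that holds its "op" and its "data", one argument or row to a line. play_rows: Moves the arm, as the interface text tells. Its arguments: {"type":"object","properties":{"series":{"type":"array"},"fingers":{"type":"number"},"grip_force":{"type":"number"}},"required":["series"]}

```bash
mkdir -p pics
cat > h.py <<'E'
import numpy as np, cv2
from scipy.spatial.transform import Rotation as R
from plant import status, cams, manip
def cam(n):
    p=cams.camera_params(n); o=np.array(p['orientation'],float)
    M=o if o.shape==(3,3) else R.from_quat(o[[1,2,3,0]]).as_matrix()
    return np.array(p['mtx']),np.array(p['eye']),M,p
def px2w(n,u,v,z,c=None):
    K,e,M,p=c or cam(n)
    d=np.linalg.inv(K)@np.array([u,v,1.]); d=M@np.array([d[0],-d[1],-d[2]])
    return e+d*(z-e[2])/d[2]
def w2px(n,P,c=None):
    K,e,M,p=c or cam(n)
    q=M.T@(np.array(P)-e); q=K@np.array([q[0],-q[1],-q[2]]); return q[:2]/q[2]
def save(im,f): cv2.imwrite('pics/'+f,im[:,:,::-1])
def crop(im,u0,v0,u1,v1,s,f): save(cv2.resize(im[v0:v1,u0:u1],None,fx=s,fy=s,interpolation=cv2.INTER_CUBIC),f)
E
python3 - <<'E'
from h import *
s=status.get_state();print(s, manip.grip_depth)
for n in ['scene','top','wrist']:
    print(n,cams.camera_params(n)); save(cams.grab_frame(n),n+'0.png')
E
```

```text
{'t': 0.0, 'joints': array([-1.29390639e+00,  2.64735692e-01,  1.60538284e+00, -2.77868740e-08,
        1.27374627e+00, -3.69107473e-02]), 'joint_velocities': array([-8.96175876e-04, -4.04494963e-04,  5.83769810e-04, -1.38419386e-03,
        5.48749435e-04, -1.64359302e-05]), 'joint_torque': array([ 1.92404164e-03, -5.15107334e+01, -3.67317832e+01,  1.77057827e-04,
        1.28329601e-02, -2.43649900e-06]), 'ee_pos': array([ 0.20814211, -0.64131767,  0.22996906]), 'ee_rot': array([-1.12790291e-03,  9.87715734e-01,  1.56257282e-01, -1.36003255e-04]), 'wrist_force': array([ 0.14035437, -0.39747437, -0.26516555]), 'ft_torque': array([-0.03239692,  0.02594457,  0.02483485]), 'gripper_width': 0.08556713639389905} 0.0187
scene {'mtx': array([[484.26222927,   0.        , 251.02711574],
       [  0.        , 484.26222927, 192.90932702],
       [  0.        ,   0.        ,   1.        ]]), 'eye': array([-0.15139055,  0.65777388,  0.97258584]), 'orientation': array([-0.4149275 , -0.16245185,  0.33685061,  0.82944333])}
top {'mtx': array([[394.28661047,   0.        , 256.88341358],
       [  0.        , 394.28661047, 189.6044095 ],
       [  0.        ,   0.        ,   1.        ]]), 'eye': array([0.30772157, 0.12362088, 1.12322039]), 'orientation': array([-0.69006522, -0.0759564 ,  0.07972303,  0.71532151])}
wrist {'mtx': array([[323.00296399,   0.        , 254.99305035],
       [  0.        , 323.00296399, 195.87909371],
       [  0.        ,   0.        ,   1.        ]]), 'eye': array([ 0.28123229, -0.61831926,  0.37212796]), 'orientation': array([ 0.79939883, -0.12390984,  0.09112277, -0.58077922])}
```

View pics/scene0.png

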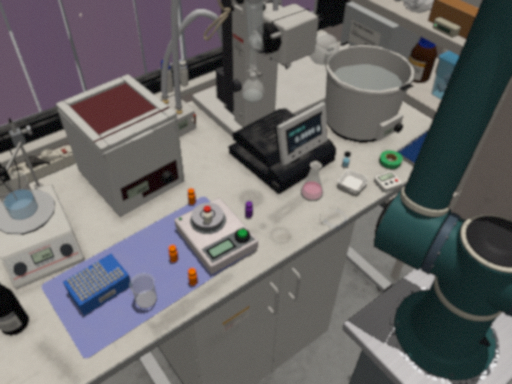

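View pics/top0.png

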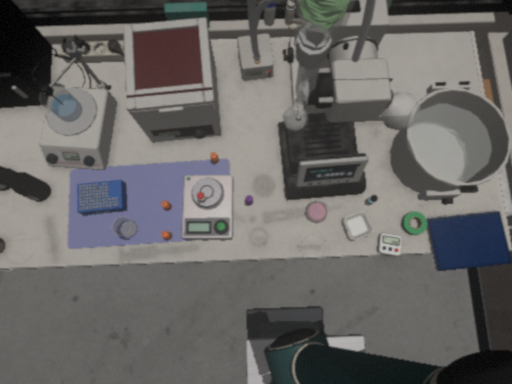

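View pics/wrist0.png

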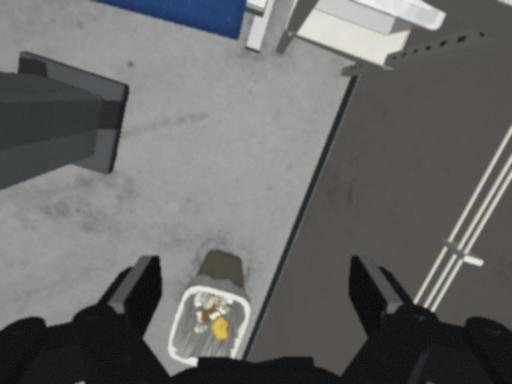

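Candidates in the top view: a red cap on the pan at (201,196), orange look-alikes at (213,157), (166,205) and (166,235), purple at (249,200), and the blue vial at (372,199). I choose the one on the pan and will check it in close crops.

Run:
```python
from h import *
crop(cams.grab_frame('top'),170,145,250,250,7,'topc.png'); crop(cams.grab_frame('scene'),165,190,265,285,7,'scenec.png')
```

```text
(no output)
```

View pics/topc.png

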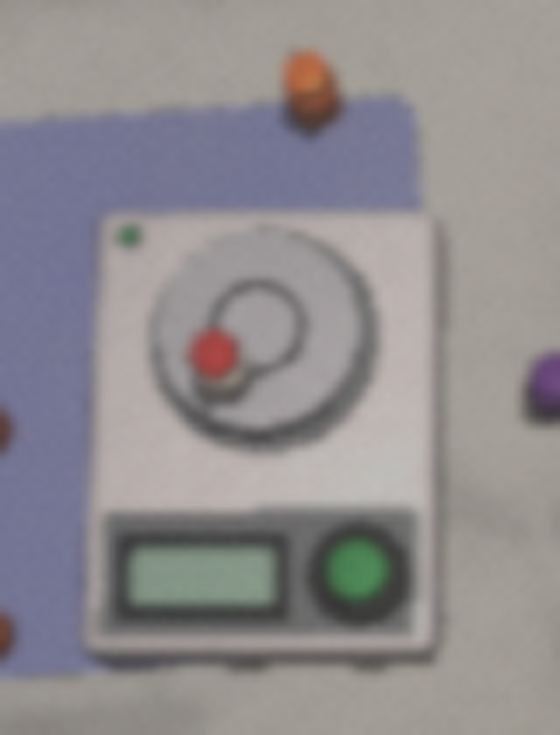

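View pics/scenec.png

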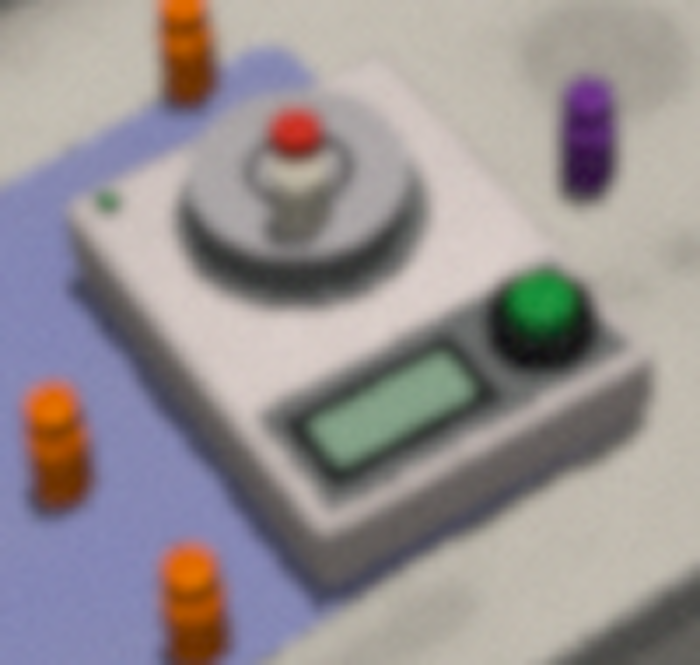

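Run:
```python
from h import *
T=lambda x,y,z:px2w('top',170+(x+.5)/7-.5,145+(y+.5)/7-.5,z).round(4)
S=lambda x,y,z:px2w('scene',165+(x+.5)/7-.5,190+(y+.5)/7-.5,z).round(4)
print('pan',T(259,326,.065),T(262,335,.065),S(299,170,.065))
print('cap',T(214,355,.113),S(296,131,.113))
print('key',T(357,570,.05),S(543,300,.05))
for p in [(100,212),(433,214),(440,650),(86,645)]: print(T(*p,.042))
print('orange up', T(308,68,.048), 'purple',T(555,380,.048))
```

```text
pan [0.5455 0.2519 0.065 ] [0.5419 0.2508 0.065 ] [0.5475 0.255  0.065 ]
cap [0.5242 0.263  0.113 ] [0.5259 0.2673 0.113 ]
key [0.45   0.2163 0.05  ] [0.4575 0.2133 0.05  ]
[0.6003 0.3186 0.042 ]
[0.5946 0.184  0.042 ]
[0.4185 0.1851 0.042 ]
[0.4254 0.3233 0.042 ]
orange up [0.6563 0.2332 0.048 ] purple [0.5232 0.1367 0.048 ]
```

```bash
cat >> h.py <<'E'
def rot():
    q=np.array(status.get_state()['ee_rot']);return R.from_quat(q[[1,2,3,0]]).as_matrix()
def shift(P):
    """tool-axis shift in cm to reach world P"""
    s=status.get_state(); return (rot().T@(np.array(P)-s['ee_pos'])*100).round(2)
def yaws():
    M=rot(); return np.degrees([np.arctan2(M[1,0],M[0,0]),np.arctan2(M[1,1],M[0,1])]).round(1)
E
python3 - <<'E'
from h import *
print(shift([.42,-.3,.27]),shift([.46,0,.27]),yaws())
E
```

```text
[ 30.69 -25.97  -3.91] [ 43.75 -53.27  -3.88] [ 18. -72.]
```

Call:
{"op": "play_rows", "data": {
  "series": [
    {"tx":3.5,"ty":-3,"tz":-1,"twist":0},
    {"tx":7,"ty":-6,"tz":-2,"twist":0},
    {"tx":10.5,"ty":-9,"tz":-3,"twist":0},
    {"tx":14,"ty":-12,"tz":-4,"twist":0},
    {"tx":17.5,"ty":-15,"tz":-4,"twist":0},
    {"tx":21,"ty":-18,"tz":-4,"twist":0},
    {"tx":24.5,"ty":-21,"tz":-4,"twist":0},
    {"tx":28,"ty":-24,"tz":-4,"twist":0}
  ],
  "fingers": 1,
  "grip_force": 20
}}

```text
t: 0.92
ee_pos: [0.3806, -0.3589, 0.2711]
ee_rot: [-0.0, 0.988, 0.156, 0.0]
wrist_force: [0.9, -0.1, 0.9]
gripper_width: 0.0001
```

Run:
```python
from h import *
print(status.get_state()['ee_pos'],shift([.45,0.02,.26]),shift([.473,0.295,.2]),yaws())
```

```text
[ 0.38057787 -0.35892809  0.2710878 ] [ 18.28 -33.91   1.13] [ 28.94 -59.36   7.14] [ 18. -72.]
```

Call:
{"op": "play_rows", "data": {
  "series": [
    {"tx":2,"ty":-3.6,"tz":0,"twist":-5},
    {"tx":4,"ty":-7.2,"tz":0,"twist":-10},
    {"tx":6,"ty":-10.8,"tz":0,"twist":-15},
    {"tx":8,"ty":-14.4,"tz":0,"twist":-20},
    {"tx":10,"ty":-18,"tz":0,"twist":-25},
    {"tx":12,"ty":-21.6,"tz":0,"twist":-30},
    {"tx":14,"ty":-25.2,"tz":0,"twist":-35},
    {"tx":16,"ty":-28.8,"tz":0,"twist":-42}
  ]
}}

```text
t: 1.58
ee_pos: [0.4439, -0.0337, 0.2716]
ee_rot: [0.0, 0.865, 0.502, 0.001]
wrist_force: [0.3, -0.4, -0.0]
gripper_width: 0.0001
```

Run:
```python
from h import *
print(status.get_state()['ee_pos'],shift([.473,0.295,.2]),yaws())
```

```text
[ 0.44388191 -0.03368651  0.27158569] [ 29.96 -13.82   7.17] [ 60.2 -29.8]
```

Call:
{"op": "play_rows", "data": {
  "series": [
    {"tx":3.7,"ty":-1.7,"tz":0,"twist":0},
    {"tx":7.4,"ty":-3.4,"tz":0,"twist":0},
    {"tx":11.1,"ty":-5.1,"tz":1,"twist":0},
    {"tx":14.8,"ty":-6.8,"tz":2,"twist":0},
    {"tx":18.5,"ty":-8.5,"tz":3.5,"twist":0},
    {"tx":22.2,"ty":-10.2,"tz":5,"twist":0},
    {"tx":25.9,"ty":-12,"tz":6,"twist":0},
    {"tx":29.5,"ty":-13.7,"tz":7,"twist":0}
  ]
}}

```text
t: 2.25
ee_pos: [0.4707, 0.2884, 0.2019]
ee_rot: [0.0, 0.865, 0.502, 0.0]
wrist_force: [0.7, -0.6, 1.0]
gripper_width: -0.0002
```

Call:
{"op": "play_rows", "data": {
  "series": [
    {"tx":0.5,"ty":0,"tz":0,"twist":0},
    {"tx":0.5,"ty":0,"tz":0,"twist":0},
    {"tx":0.5,"ty":0,"tz":0,"twist":0},
    {"tx":0.5,"ty":0,"tz":0,"twist":0},
    {"tx":0.5,"ty":0,"tz":0,"twist":0},
    {"tx":0.5,"ty":0,"tz":0,"twist":0},
    {"tx":0.5,"ty":0,"tz":0,"twist":0},
    {"tx":0.5,"ty":0,"tz":0,"twist":0}
  ]
}}

```text
t: 2.92
ee_pos: [0.4735, 0.292, 0.2024]
ee_rot: [0.0, 0.865, 0.501, 0.001]
wrist_force: [0.5, -0.5, 0.2]
gripper_width: 0.0
```

Run:
```python
from h import *
c=cam('wrist');im=cams.grab_frame('wrist')
print(status.get_state()['ee_pos'],shift([.473,0.295,.2]),yaws(),c[1],[w2px('wrist',p,c).round() for p in [(.525,.265,.065),(.525,.265,.113),(.546,.253,.065),(.454,.214,.05)]])
save(im,'w1.png')
np.savez('w1.npz',K=c[0],e=c[1],M=c[2])
```

```text
[0.4734476  0.29214697 0.20225527] [ 0.22 -0.18  0.23] [ 60.2 -29.8] [0.51100886 0.35866221 0.34452961] [array([320., 180.]), array([333., 197.]), array([347., 180.]), array([277., 253.])]
```

View pics/w1.png

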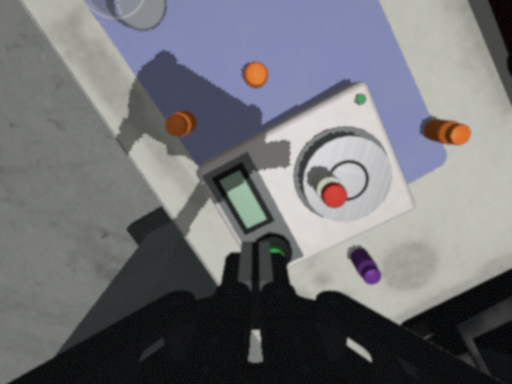

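Run:
```python
from h import *
im=cv2.imread('pics/w1.png')[:,:,::-1]
crop(im,285,120,405,230,6,'w1c.png')
```

```text
(no output)
```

View pics/w1c.png

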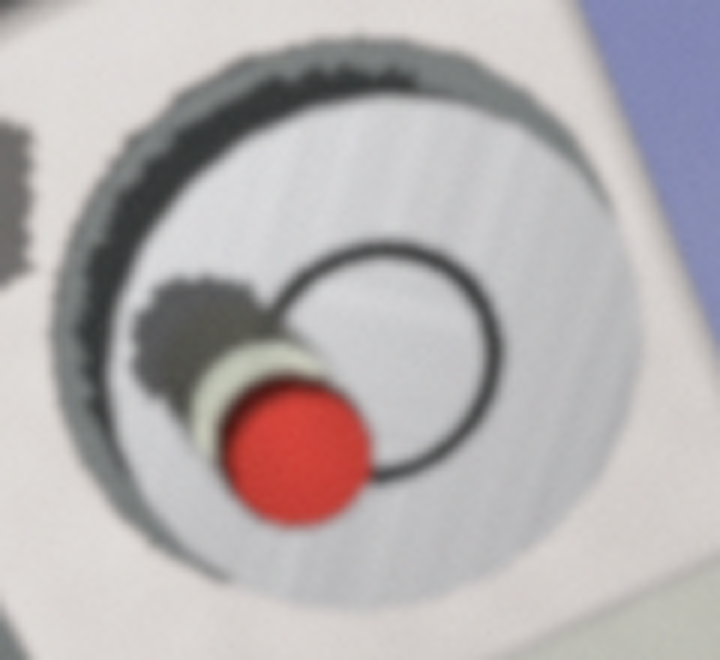

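```bash
python3 - <<'E'
from h import *
d=np.load('w1.npz'); c=(d['K'],d['e'],d['M'],None)
W=lambda x,y,z:px2w('wrist',285+(x+.5)/6-.5,120+(y+.5)/6-.5,z,c).round(4)
im=cv2.imread('pics/w1c.png')
print('ring',W(383,362,.065),W(502,362,.065),W(264,362,.065))
print('pan',[W(*p,.065) for p in [(640,350),(108,350),(374,92),(374,607)]])
print('cap',W(297,452,.113), 'capwidth',W(222,452,.113),W(372,452,.113))
# top/scene predicted vs
for n in ['top','scene']: print(n,w2px(n,W(383,362,.065)),w2px(n,W(297,452,.113)))
M=rot();s=status.get_state()
# finger tip projection
print([w2px('wrist',s['ee_pos']+M@np.array(q),c).round() for q in [(0,0,0),(.011,.0145,0),(.011,-.0145,0),(-.011,.0145,0),(.011,.0145,-.03)]])
E
python3 - <<'E'
from h import *
im=cv2.imread('pics/w1.png')[:,:,::-1]
crop(np.clip(im.astype(int)*3,0,255).astype(np.uint8),190,200,330,310,5,'w1f.png')
E
```

```text
ring [0.547  0.2528 0.065 ] [0.5624 0.244  0.065 ] [0.5316 0.2617 0.065 ]
pan [array([0.581 , 0.2355, 0.065 ]), array([0.5123, 0.2749, 0.065 ]), array([0.5627, 0.2898, 0.065 ]), array([0.5292, 0.2177, 0.065 ])]
cap [0.5266 0.2658 0.113 ] capwidth [0.5184 0.2704 0.113 ] [0.5347 0.2611 0.113 ]
top [206.24871148 190.62726807] [199.07051611 194.43664345]
scene [208.12380338 213.58140785] [207.23134656 207.8411542 ]
[array([256., 256.]), array([286., 236.]), array([226., 236.]), array([285., 276.]), array([293., 268.])]
```

View pics/w1f.png

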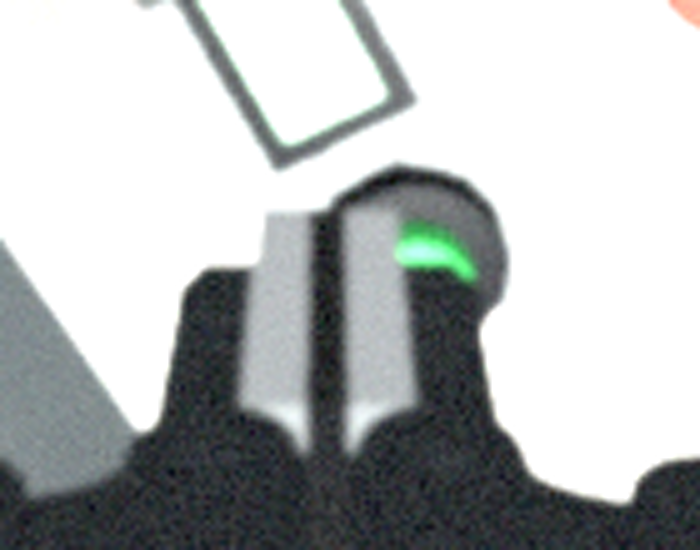

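The vial and ring are located: vial at (0.527, 0.266), ring centre at (0.547, 0.253). The closed fingers have knuckles that flare out just above the tips. So I'll nudge with the flat inner face of one pad, leaving the gripper wide open so it never closes.

Run:
```python
from h import *
print(shift([.5266,0.2658,.13]),shift([.547,0.2528,.13]),yaws())
```

```text
[0.35 5.91 7.23] [0.24 8.33 7.24] [ 60.2 -29.8]
```

Call:
{"op": "play_rows", "data": {
  "series": [
    {"tx":0.3,"ty":1,"tz":0,"twist":0},
    {"tx":0.3,"ty":2,"tz":0,"twist":0},
    {"tx":0.3,"ty":3,"tz":0,"twist":0},
    {"tx":0.3,"ty":4,"tz":0,"twist":0},
    {"tx":0.3,"ty":5,"tz":0,"twist":0},
    {"tx":0.3,"ty":5.9,"tz":1,"twist":0},
    {"tx":0.3,"ty":5.9,"tz":3,"twist":0},
    {"tx":0.3,"ty":5.9,"tz":5,"twist":0}
  ],
  "fingers": 0
}}

```text
t: 3.63
ee_pos: [0.5281, 0.2649, 0.1521]
ee_rot: [0.0, 0.866, 0.501, 0.002]
wrist_force: [-0.1, 0.2, -0.5]
gripper_width: 0.0855
```

Call:
{"op": "play_rows", "data": {
  "series": [
    {"tx":0,"ty":0,"tz":0.5,"twist":0},
    {"tx":0,"ty":0,"tz":1,"twist":0},
    {"tx":0,"ty":0,"tz":1,"twist":0},
    {"tx":0,"ty":0,"tz":1,"twist":0},
    {"tx":0,"ty":0,"tz":1,"twist":0},
    {"tx":0,"ty":0,"tz":1,"twist":0},
    {"tx":0,"ty":0,"tz":1,"twist":0},
    {"tx":0,"ty":0,"tz":1,"twist":0}
  ]
}}

```text
t: 4.3
ee_pos: [0.5285, 0.2652, 0.1429]
ee_rot: [0.001, 0.866, 0.501, 0.003]
wrist_force: [-0.8, 0.3, -0.1]
gripper_width: 0.0855
```

Run:
```python
from h import *
c=cam('wrist');im=cams.grab_frame('wrist')
print(status.get_state()['ee_pos'],shift([.5266,0.2658,.057]),shift([.547,0.2528,.057]),yaws())
save(im,'w2.png')
np.savez('w2.npz',K=c[0],e=c[1],M=c[2])
```

```text
[0.52836066 0.26517241 0.14274272] [-0.07 -0.21  8.57] [-0.18  2.2   8.58] [ 60.1 -29.9]
```

View pics/w2.png

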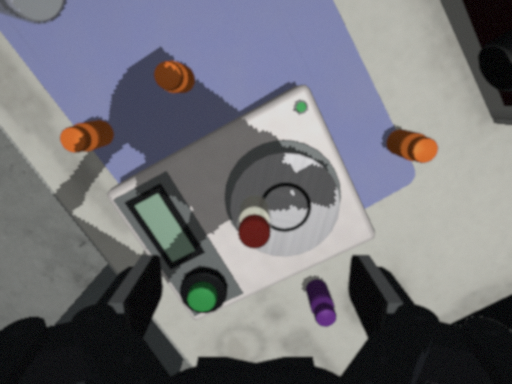

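Run:
```python
from h import *
im=cv2.imread('pics/w2.png')[:,:,::-1]
crop(np.clip(im.astype(int)*1.5,0,255).astype(np.uint8),215,135,350,265,5,'w2c.png')
```

```text
(no output)
```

View pics/w2c.png

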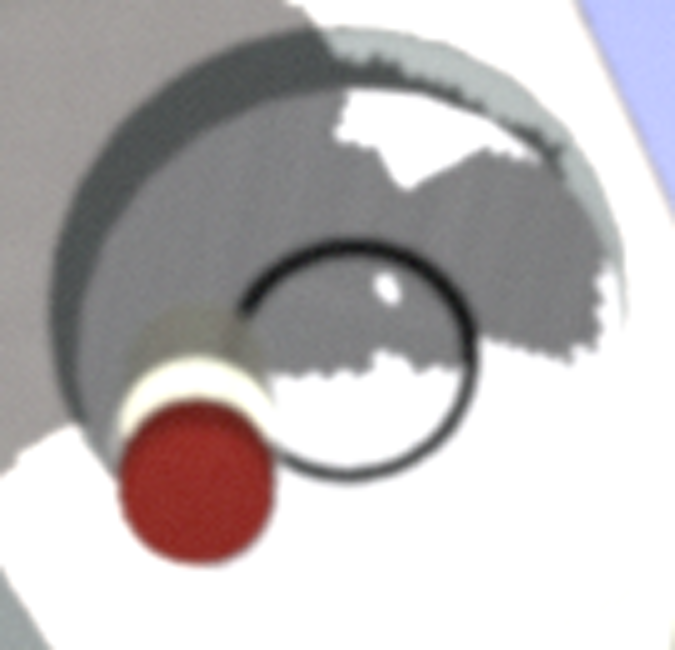

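Run:
```python
from h import *
d=np.load('w2.npz'); c=(d['K'],d['e'],d['M'],None)
W=lambda x,y,z:px2w('wrist',215+(x+.5)/5-.5,135+(y+.5)/5-.5,z,c).round(4)
r=W(354,361,.065);v=W(198,488,.113)
print('ring',r,'cap',v,shift([*v[:2],.057]),shift([*r[:2],.057]))
```

```text
ring [0.5466 0.2531 0.065 ] cap [0.5277 0.2655 0.113 ] [-0.04 -0.1   8.57] [-0.17  2.15  8.58]
```

Call:
{"op": "play_rows", "data": {
  "series": [
    {"tx":0,"ty":-0.1,"tz":1.5,"twist":0},
    {"tx":0,"ty":-0.1,"tz":3,"twist":0},
    {"tx":0,"ty":-0.1,"tz":4.5,"twist":0},
    {"tx":0,"ty":-0.1,"tz":6,"twist":0},
    {"tx":0,"ty":-0.1,"tz":7,"twist":0},
    {"tx":0,"ty":-0.1,"tz":7.6,"twist":0},
    {"tx":0,"ty":-0.1,"tz":8,"twist":0},
    {"tx":0,"ty":-0.1,"tz":8,"twist":0}
  ]
}}

```text
t: 5.02
ee_pos: [0.5276, 0.2657, 0.0622]
ee_rot: [0.0, 0.866, 0.501, 0.002]
wrist_force: [-0.4, -0.4, 0.5]
gripper_width: 0.0858
```

Run:
```python
from h import *
c=cam('wrist');im=cams.grab_frame('wrist')
print(status.get_state()['ee_pos'],shift([.5277,0.2655,.057]),shift([.5466,0.2531,.057]),yaws())
save(im,'w3.png')
np.savez('w3.npz',K=c[0],e=c[1],M=c[2])
crop(cams.grab_frame('scene'),155,170,275,270,6,'s3.png')
```

```text
[0.52800782 0.265883   0.06283075] [-0.05 -0.01  0.58] [-0.18  2.25  0.59] [ 60.1 -29.9]
```

View pics/w3.png

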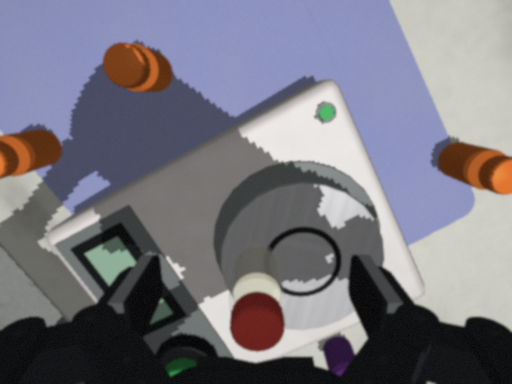

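View pics/s3.png

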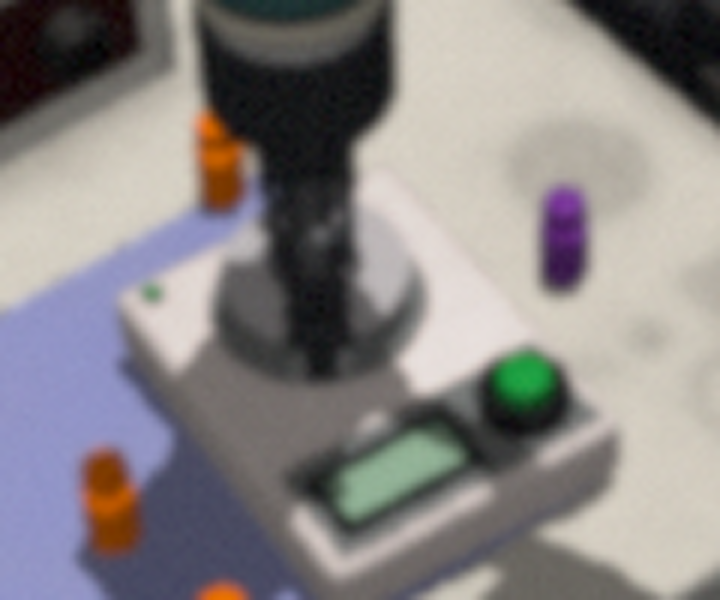

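Call:
{"op": "play_rows", "data": {
  "series": [
    {"tx":-0.05,"ty":0,"tz":0.4,"twist":0},
    {"tx":-0.05,"ty":0.7,"tz":0.4,"twist":0},
    {"tx":-0.05,"ty":1.4,"tz":0.4,"twist":0},
    {"tx":-0.05,"ty":1.9,"tz":0.4,"twist":0},
    {"tx":-0.05,"ty":2.3,"tz":0.4,"twist":0},
    {"tx":-0.05,"ty":2.6,"tz":0.4,"twist":0},
    {"tx":-0.05,"ty":2.7,"tz":0.4,"twist":0},
    {"tx":-0.05,"ty":2.7,"tz":0.4,"twist":0}
  ]
}}

```text
t: 5.78
ee_pos: [0.5519, 0.2519, 0.0595]
ee_rot: [0.001, 0.866, 0.501, 0.003]
wrist_force: [-0.4, 0.4, -0.9]
gripper_width: 0.0854
```

Run:
```python
from h import *
c=cam('wrist');im=cams.grab_frame('wrist')
print(status.get_state()['ee_pos'],shift([.5277,0.2655,.057]),shift([.5466,0.2531,.057]),yaws())
save(im,'w4.png')
```

```text
[0.55161706 0.25199291 0.05939441] [-0.02 -2.75  0.23] [-0.16 -0.49  0.24] [ 60.1 -29.9]
```

View pics/w4.png

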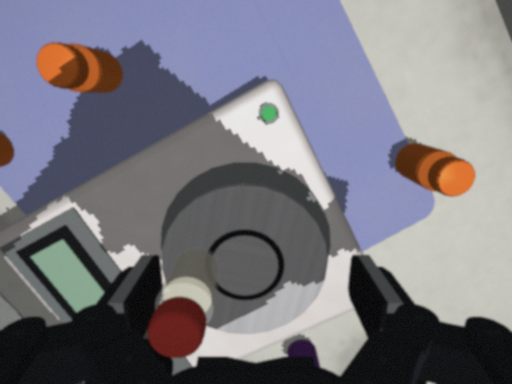

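Call:
{"op": "play_rows", "data": {
  "series": [
    {"tx":0,"ty":0.3,"tz":0,"twist":0},
    {"tx":0,"ty":0.55,"tz":0,"twist":0},
    {"tx":-0.03,"ty":0.8,"tz":0,"twist":0},
    {"tx":-0.05,"ty":1.05,"tz":0,"twist":0},
    {"tx":-0.07,"ty":1.3,"tz":0,"twist":0},
    {"tx":-0.1,"ty":1.55,"tz":0,"twist":0},
    {"tx":-0.12,"ty":1.7,"tz":0,"twist":0},
    {"tx":-0.12,"ty":1.8,"tz":0,"twist":0}
  ]
}}

```text
t: 6.5
ee_pos: [0.5669, 0.2418, 0.0595]
ee_rot: [0.001, 0.866, 0.501, 0.003]
wrist_force: [0.0, -0.4, 0.4]
gripper_width: 0.0855
```

Run:
```python
from h import *
c=cam('wrist');im=cams.grab_frame('wrist')
print(status.get_state()['ee_pos'],shift([.5466,0.2531,.057]),yaws())
save(im,'w5.png')
crop(np.clip(im.astype(int)*1.5,0,255).astype(np.uint8),110,200,260,360,4,'w5c.png')
np.savez('w5.npz',K=c[0],e=c[1],M=c[2])
```

```text
[0.56696833 0.24176281 0.05948798] [-0.04 -2.33  0.24] [ 60.1 -29.9]
```

View pics/w5c.png

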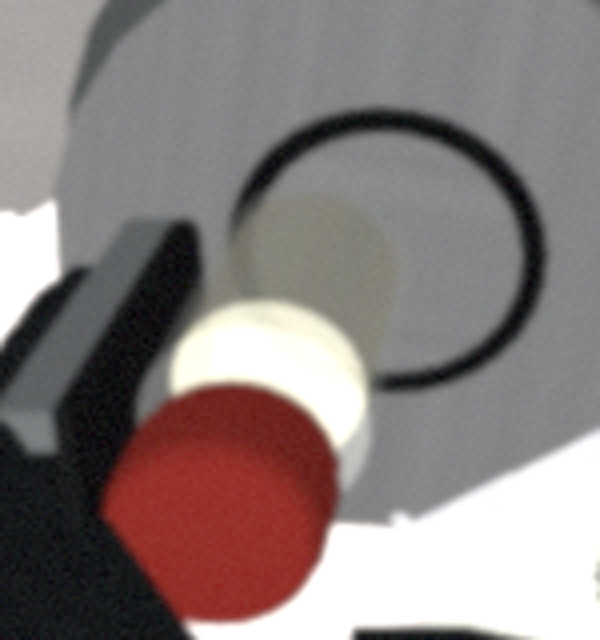

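Run:
```python
from h import *
d=np.load('w5.npz'); c=(d['K'],d['e'],d['M'],None)
im=cv2.imread('pics/w5.png')
im=cv2.resize(im[200:360,110:260],None,fx=4,fy=4,interpolation=cv2.INTER_CUBIC); im=np.clip(im.astype(int)*1.5,0,255).astype(np.uint8)
def circ(P,r,col):
    q=[w2px('w',(P[0]+r*np.cos(a),P[1]+r*np.sin(a),P[2]),c) for a in np.linspace(0,6.283,60)]
    q=(np.array(q)-[110,200]+.5)*4-.5
    cv2.polylines(im,[q.round().astype(int)],True,col,1)
W=lambda x,y,z:px2w('w',110+(x+.5)/4-.5,200+(y+.5)/4-.5,z,c)
ring=W(390,250,.065); cap=W(222,530,.113)
print(ring,cap, rot().T@(ring-cap)*1000)
circ(ring,.019,(0,255,0)); circ(ring,.016,(0,255,0))
circ([*cap[:2],.065],.011,(255,0,0)); circ([*cap[:2],.113],.010,(255,255,0))
M=rot(); pv=status.get_state()['ee_pos']+M@np.array([-.0004,-.0428+.011,0])
print(pv); circ([*pv[:2],.065],.011,(0,0,255)); circ([*pv[:2],.113],.010,(0,0,255))
cv2.imwrite('pics/w5o.png',im)
```

```text
[0.5467892  0.25347939 0.065     ] [0.54076591 0.25765429 0.113     ] [-0.83314142  7.11150991 48.02543224]
[0.53921127 0.25728469 0.05935926]
```

View pics/w5o.png

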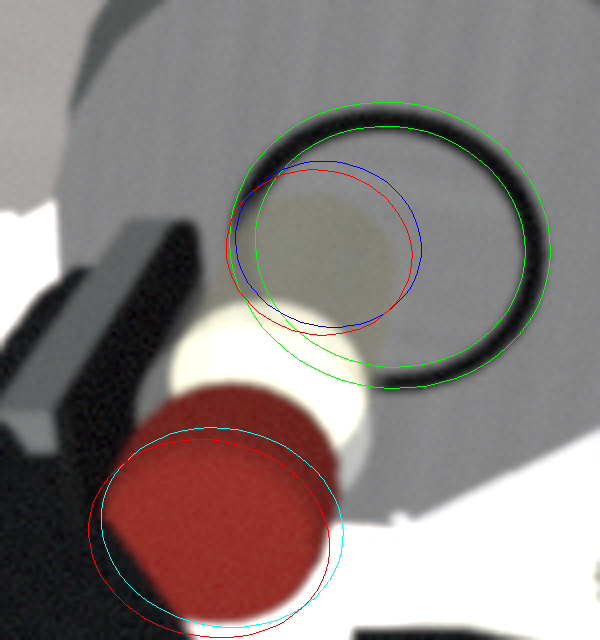

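Call:
{"op": "play_rows", "data": {
  "series": [
    {"tx":0,"ty":0.15,"tz":0,"twist":0},
    {"tx":-0.03,"ty":0.3,"tz":0,"twist":0},
    {"tx":-0.05,"ty":0.45,"tz":0,"twist":0},
    {"tx":-0.07,"ty":0.6,"tz":0,"twist":0},
    {"tx":-0.07,"ty":0.7,"tz":0,"twist":0},
    {"tx":-0.07,"ty":0.8,"tz":0,"twist":0},
    {"tx":-0.07,"ty":0.8,"tz":0,"twist":0},
    {"tx":-0.07,"ty":0.8,"tz":0,"twist":0}
  ]
}}

```text
t: 7.22
ee_pos: [0.5736, 0.2372, 0.0596]
ee_rot: [0.001, 0.866, 0.5, 0.003]
wrist_force: [0.7, -0.1, 0.7]
gripper_width: 0.0854
```

Call:
{"op": "play_rows", "data": {
  "series": [
    {"tx":0,"ty":-0.3,"tz":0,"twist":0},
    {"tx":0,"ty":-0.7,"tz":0,"twist":0},
    {"tx":0,"ty":-1.2,"tz":0,"twist":0},
    {"tx":0,"ty":-1.8,"tz":0,"twist":0},
    {"tx":0,"ty":-2.3,"tz":0,"twist":0},
    {"tx":0,"ty":-2.5,"tz":0,"twist":0},
    {"tx":0,"ty":-2.5,"tz":0,"twist":0},
    {"tx":0,"ty":-2.5,"tz":0,"twist":0}
  ]
}}

```text
t: 7.88
ee_pos: [0.5518, 0.2498, 0.0595]
ee_rot: [0.001, 0.866, 0.501, 0.003]
wrist_force: [0.5, 0.1, -0.2]
gripper_width: 0.0854
```

Run:
```python
from h import *
c=cam('wrist');im=cams.grab_frame('wrist')
print(status.get_state()['ee_pos'],shift([.5466,0.2531,.057]),yaws())
save(im,'w6.png')
crop(np.clip(im.astype(int)*1.5,0,255).astype(np.uint8),150,190,350,360,3.5,'w6c.png')
np.savez('w6.npz',K=c[0],e=c[1],M=c[2])
```

```text
[0.55201294 0.24974549 0.05953216] [ 0.02 -0.64  0.25] [ 60.1 -29.9]
```

View pics/w6c.png

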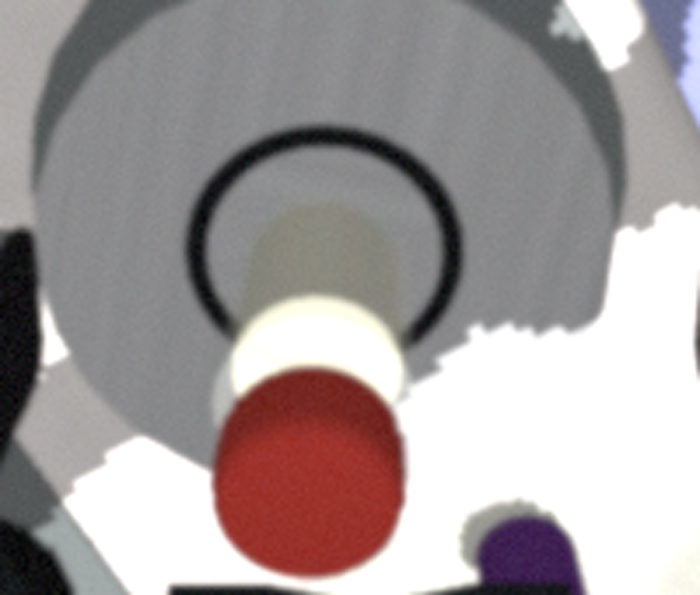

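Call:
{"op": "play_rows", "data": {
  "series": [
    {"tx":0,"ty":-0.6,"tz":-1,"twist":0},
    {"tx":0,"ty":-0.6,"tz":-2.5,"twist":0},
    {"tx":0,"ty":-0.6,"tz":-4.5,"twist":0},
    {"tx":0,"ty":-0.6,"tz":-7,"twist":0},
    {"tx":0,"ty":-0.6,"tz":-9.5,"twist":0},
    {"tx":0,"ty":-0.6,"tz":-12,"twist":0},
    {"tx":0,"ty":-0.6,"tz":-12,"twist":0},
    {"tx":0,"ty":-0.6,"tz":-12,"twist":0}
  ]
}}

```text
t: 8.6
ee_pos: [0.5476, 0.2532, 0.1828]
ee_rot: [0.001, 0.866, 0.501, 0.006]
wrist_force: [-0.7, -0.3, -1.7]
gripper_width: 0.0849
```

Run:
```python
from h import *
c=cam('wrist');im=cams.grab_frame('wrist')
print(status.get_state()['ee_pos'],shift([.5466,0.2531,.057]),yaws())
save(im,'w7.png')
crop(np.clip(im.astype(int)*1.5,0,255).astype(np.uint8),190,120,320,240,6,'w7c.png')
np.savez('w7.npz',K=c[0],e=c[1],M=c[2])
```

```text
[0.54637024 0.25270817 0.18072397] [-0.03 -0.07 12.37] [ 60.1 -29.9]
```

View pics/w7c.png

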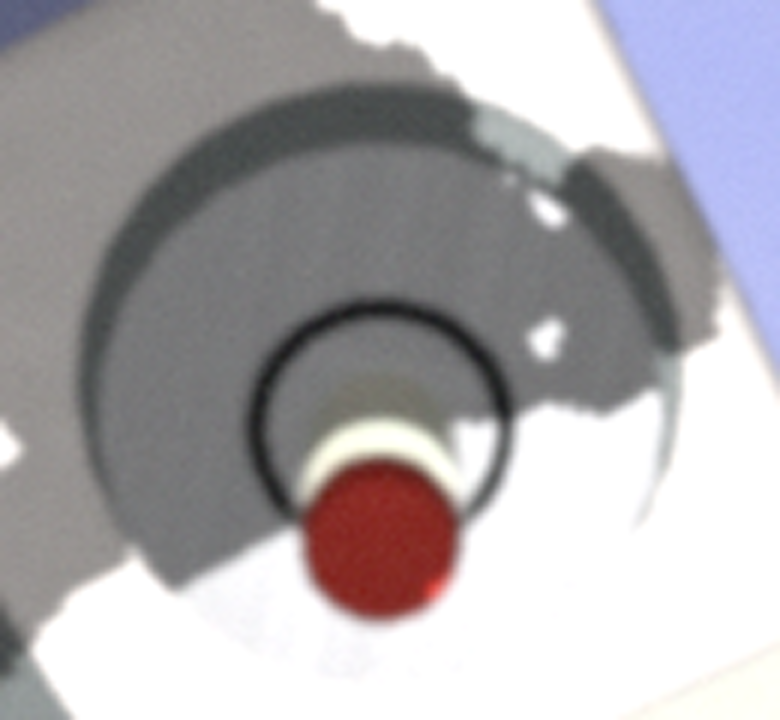

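View pics/w7.png

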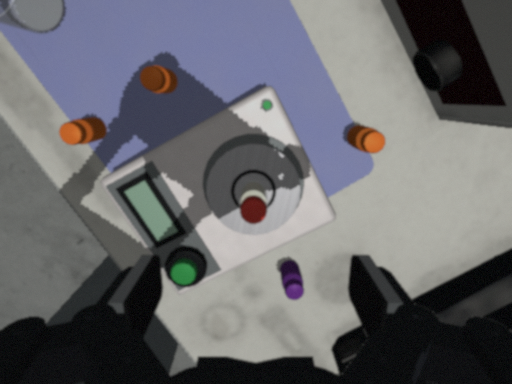

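Run:
```python
from h import *
d=np.load('w7.npz'); c=(d['K'],d['e'],d['M'],None)
im=cv2.imread('pics/w7c.png')
def circ(P,r,col):
    q=[w2px('w',(P[0]+r*np.cos(a),P[1]+r*np.sin(a),P[2]),c) for a in np.linspace(0,6.283,90)]
    q=(np.array(q)-[190,120]+.5)*6-.5
    cv2.polylines(im,[q.round().astype(int)],True,col,1); print(q.min(0).round(),q.max(0).round())
W=lambda x,y,z:px2w('w',190+(x+.5)/6-.5,120+(y+.5)/6-.5,z,c)
ring=W(381,425,.065); cap=W(382,543,.113)
print(ring,cap, rot().T@(ring-cap)*1000)
circ(ring,.019,(0,255,0)); circ(ring,.016,(0,255,0));circ(ring,.040,(0,255,0))
circ([*cap[:2],.065],.011,(255,0,0)); circ([*cap[:2],.113],.010,(255,255,0))
cv2.imwrite('pics/w7o.png',im)
```

```text
[0.54640936 0.25355306 0.065     ] [0.54625926 0.25323049 0.113     ] [ 4.75158259e-02 -2.90409094e-01  4.80004166e+01]
[245. 292.] [517. 553.]
[267. 313.] [495. 533.]
[ 95. 138.] [667. 688.]
[303. 351.] [460. 502.]
[296. 461.] [468. 623.]
```

View pics/w7o.png

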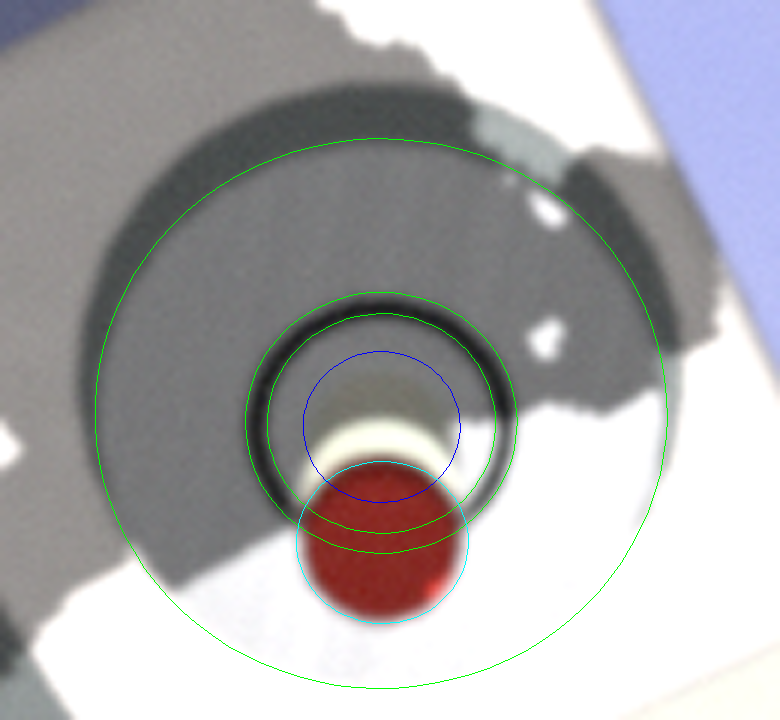

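The vial is upright and centred in the ring to about 1 mm, against a 5 mm margin, and the fingers are off it. Next is the tare key.

Run:
```python
from h import *
d=np.load('w7.npz'); c=(d['K'],d['e'],d['M'],None)
im=cv2.imread('pics/w7.png')[:,:,::-1]
crop(np.clip(im.astype(int)*1.5,0,255).astype(np.uint8),150,235,220,300,8,'w7k.png')
for z in (.045,.05,.055): 
    k=px2w('w',184,272,z,c); o=k-[.5465,.2533,z]; print(z,k,np.hypot(*o[:2]),np.degrees(np.arctan2(-o[1],-o[0])-np.arctan2(40,95)))
```

```text
0.045 [0.44340009 0.21037507 0.045     ] 0.11167874230770385 -0.22959085227976453
0.05 [0.44590363 0.21231665 0.05      ] 0.10862441882333855 -0.6674833752758281
0.055 [0.44840717 0.21425823 0.055     ] 0.10557680701433843 -1.1306849461480488
```

View pics/w7k.png

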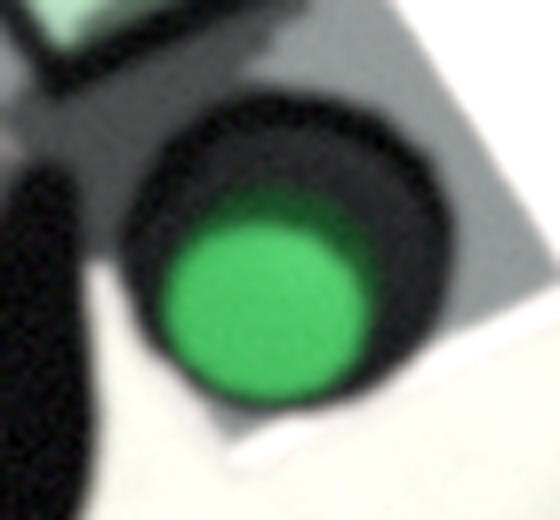

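Run:
```python
from h import *
print(shift([.4505,.2157,.075]))
```

```text
[-8.06 -6.52 10.49]
```

Call:
{"op": "play_rows", "data": {
  "series": [
    {"tx":-1.2,"ty":-1,"tz":0,"twist":0},
    {"tx":-2.4,"ty":-2,"tz":0,"twist":0},
    {"tx":-3.7,"ty":-3,"tz":0,"twist":0},
    {"tx":-5,"ty":-4,"tz":0,"twist":0},
    {"tx":-6.2,"ty":-5,"tz":0,"twist":0},
    {"tx":-7.2,"ty":-5.9,"tz":1,"twist":0},
    {"tx":-8.1,"ty":-6.5,"tz":3,"twist":0},
    {"tx":-8.1,"ty":-6.5,"tz":5.5,"twist":0}
  ],
  "fingers": 1
}}

```text
t: 9.32
ee_pos: [0.4482, 0.2144, 0.1242]
ee_rot: [0.001, 0.866, 0.501, 0.004]
wrist_force: [0.0, 0.4, -0.5]
gripper_width: 0.0
```

Call:
{"op": "play_rows", "data": {
  "series": [
    {"tx":0,"ty":0,"tz":1,"twist":0},
    {"tx":0,"ty":0,"tz":2,"twist":0},
    {"tx":0,"ty":0,"tz":3,"twist":0},
    {"tx":0,"ty":0,"tz":3.5,"twist":0},
    {"tx":0,"ty":0,"tz":3.8,"twist":0},
    {"tx":0,"ty":0,"tz":4,"twist":0},
    {"tx":0,"ty":0,"tz":4,"twist":0},
    {"tx":0,"ty":0,"tz":4,"twist":0}
  ]
}}

```text
t: 9.98
ee_pos: [0.4492, 0.2148, 0.0848]
ee_rot: [0.001, 0.866, 0.501, 0.004]
wrist_force: [0.9, 0.5, 0.0]
gripper_width: -0.0001
```

Run:
```python
from h import *
s=status.get_state();print(s['ee_pos'],s['wrist_force'],shift([.4505,.2157,.06]))
im=cams.grab_frame('wrist'); save(im,'w8.png')
crop(cams.grab_frame('top'),170,145,250,250,6,'t8.png')
crop(cams.grab_frame('scene'),155,170,275,270,6,'s8.png')
```

```text
[0.44917714 0.21476387 0.08478829] [0.85144067 0.45465646 0.02248341] [0.13 0.05 2.48]
```

View pics/w8.png

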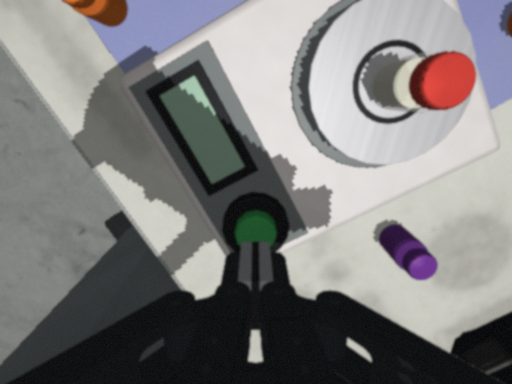

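View pics/s8.png

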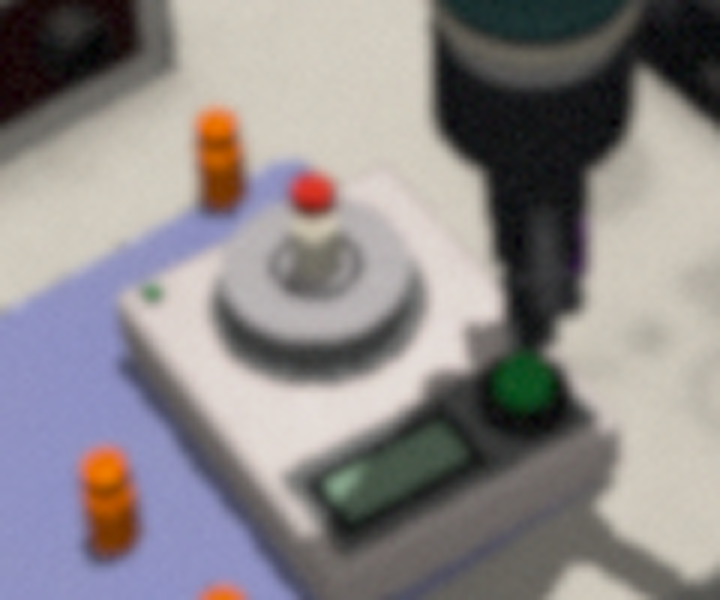

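Call:
{"op": "play_rows", "data": {
  "series": [
    {"tx":0.1,"ty":0,"tz":0.5,"twist":0},
    {"tx":0.1,"ty":0,"tz":1,"twist":0},
    {"tx":0.1,"ty":0,"tz":1.5,"twist":0},
    {"tx":0.1,"ty":0,"tz":1.9,"twist":0},
    {"tx":0.1,"ty":0,"tz":2.1,"twist":0},
    {"tx":0.1,"ty":0,"tz":2.3,"twist":0},
    {"tx":0.1,"ty":0,"tz":2.4,"twist":0},
    {"tx":0.1,"ty":0,"tz":2.4,"twist":0}
  ]
}}

```text
t: 10.8
ee_pos: [0.4494, 0.2155, 0.0606]
ee_rot: [0.001, 0.866, 0.501, 0.004]
wrist_force: [-0.5, -0.6, 2.0]
gripper_width: 0.0
```

Run:
```python
from h import *
s=status.get_state();print(s['ee_pos'],s['wrist_force'])
im=cams.grab_frame('wrist'); save(cv2.resize(im[150:270,190:330],None,fx=5,fy=5,interpolation=cv2.INTER_CUBIC),'w9.png')
```

```text
[0.44937856 0.21551883 0.06056931] [-0.45442897 -0.60075623  2.04581463]
```

View pics/w9.png

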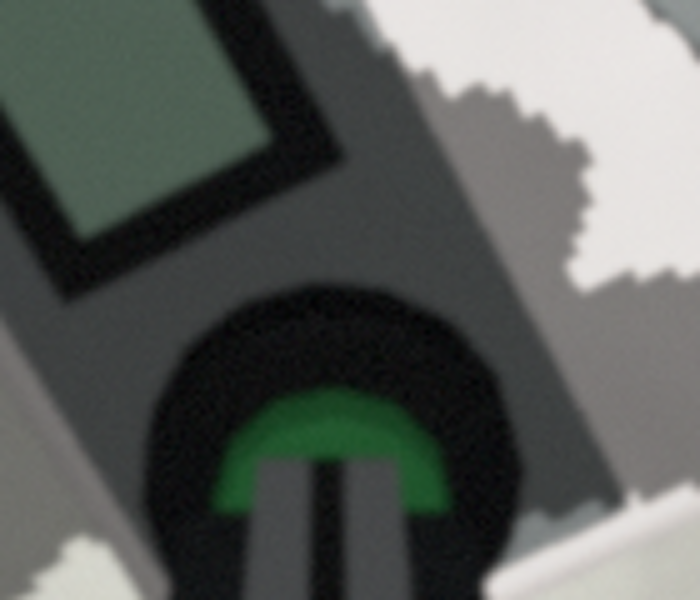

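Call:
{"op": "play_rows", "data": {
  "series": [
    {"tx":0,"ty":0,"tz":0.1,"twist":0},
    {"tx":0,"ty":0,"tz":0.2,"twist":0},
    {"tx":0,"ty":0,"tz":0.3,"twist":0},
    {"tx":0,"ty":0,"tz":0.4,"twist":0},
    {"tx":0,"ty":0,"tz":0.4,"twist":0},
    {"tx":0,"ty":0,"tz":0.4,"twist":0},
    {"tx":0,"ty":0,"tz":0.4,"twist":0},
    {"tx":0,"ty":0,"tz":0.4,"twist":0}
  ]
}}

```text
t: 11.52
ee_pos: [0.4499, 0.2157, 0.0579]
ee_rot: [0.001, 0.866, 0.501, 0.004]
wrist_force: [-4.3, -1.8, 10.6]
gripper_width: 0.0
```

Run:
```python
from h import *
s=status.get_state();print(s['ee_pos'],s['wrist_force'])
im=cams.grab_frame('wrist'); save(cv2.resize(im[150:270,190:330],None,fx=5,fy=5,interpolation=cv2.INTER_CUBIC),'w10.png')
print(status.get_state()['wrist_force'])
```

```text
[0.44986183 0.21570347 0.05791938] [-4.26015642 -1.75781682 10.60373033]
[-4.22912813 -1.74720074  9.85140218]
```

View pics/w10.png

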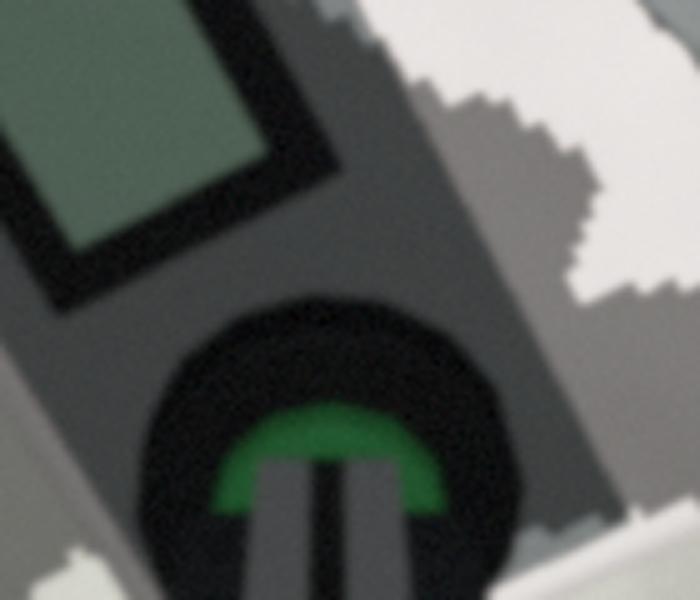

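Call:
{"op": "play_rows", "data": {
  "series": [
    {"tx":0,"ty":0,"tz":0.15,"twist":0},
    {"tx":0,"ty":0,"tz":0.2,"twist":0},
    {"tx":0,"ty":0,"tz":0.25,"twist":0},
    {"tx":0,"ty":0,"tz":0.25,"twist":0},
    {"tx":0,"ty":0,"tz":0.25,"twist":0},
    {"tx":0,"ty":0,"tz":0.25,"twist":0},
    {"tx":0,"ty":0,"tz":0.25,"twist":0},
    {"tx":0,"ty":0,"tz":0.25,"twist":0}
  ]
}}

```text
t: 12.23
ee_pos: [0.4499, 0.2157, 0.0577]
ee_rot: [0.001, 0.866, 0.501, 0.004]
wrist_force: [-8.0, -4.4, 19.7]
gripper_width: -0.0003
```

The force rose to 20 N while the fingertip moved only 0.2 mm more, so the key is at its stop. I'll release it now.

Call:
{"op": "play_rows", "data": {
  "series": [
    {"tx":0,"ty":0,"tz":-0.3,"twist":0},
    {"tx":0,"ty":0,"tz":-0.8,"twist":0},
    {"tx":0,"ty":0,"tz":-1.5,"twist":0},
    {"tx":0,"ty":0,"tz":-3,"twist":0},
    {"tx":0,"ty":0,"tz":-5,"twist":0},
    {"tx":0,"ty":0,"tz":-7.5,"twist":0},
    {"tx":0,"ty":0,"tz":-10,"twist":0},
    {"tx":0,"ty":0,"tz":-10,"twist":0}
  ]
}}

```text
t: 12.9
ee_pos: [0.4529, 0.217, 0.1634]
ee_rot: [0.001, 0.866, 0.501, 0.009]
wrist_force: [1.7, 0.5, 0.5]
gripper_width: -0.0002
```

Call:
{"op": "play_rows", "data": {
  "series": [
    {"tx":-1,"ty":1,"tz":-1,"twist":0},
    {"tx":-3,"ty":2,"tz":-2,"twist":0},
    {"tx":-5,"ty":2,"tz":-3,"twist":0},
    {"tx":-7,"ty":2,"tz":-4,"twist":0},
    {"tx":-8,"ty":2,"tz":-4,"twist":0},
    {"tx":-8,"ty":2,"tz":-4,"twist":0},
    {"tx":-8,"ty":2,"tz":-4,"twist":0},
    {"tx":-8,"ty":2,"tz":-4,"twist":0}
  ]
}}

```text
t: 13.57
ee_pos: [0.4297, 0.1379, 0.2018]
ee_rot: [0.001, 0.866, 0.501, 0.009]
wrist_force: [0.2, 0.0, 0.8]
gripper_width: -0.0002
```

Run:
```python
from h import *
s=status.get_state();print(s['t'],s['ee_pos'],s['wrist_force'])
save(cams.grab_frame('wrist'),'w11.png')
crop(cams.grab_frame('top'),170,145,250,250,5,'t11.png')
crop(cams.grab_frame('scene'),155,170,275,270,6,'s11.png')
```

```text
13.5667 [0.42967504 0.13791777 0.20181935] [0.1978377 0.0338425 0.7971486]
```

View pics/w11.png

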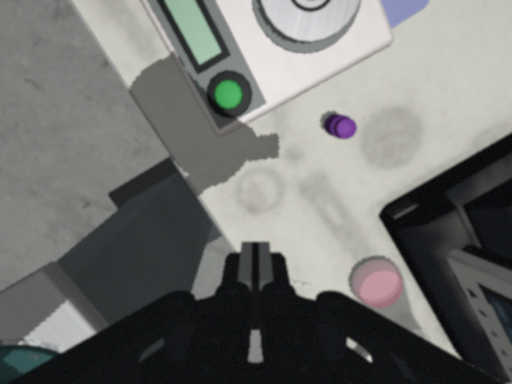

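View pics/s11.png

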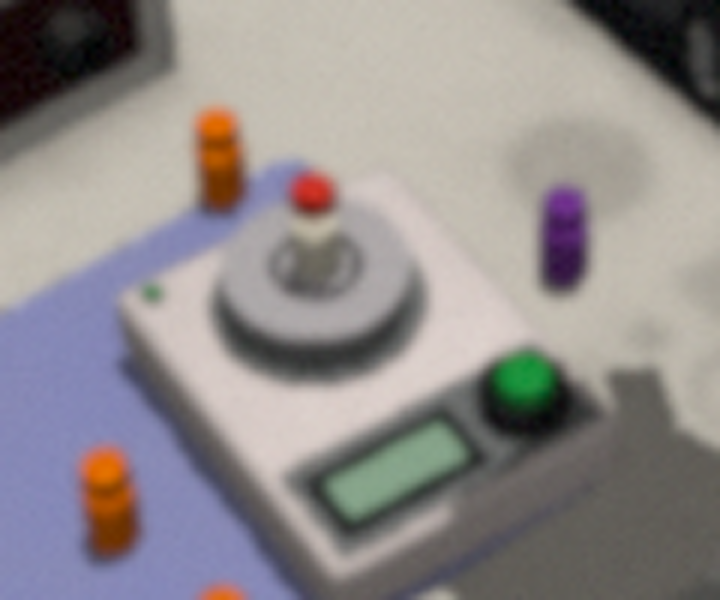

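View pics/t11.png

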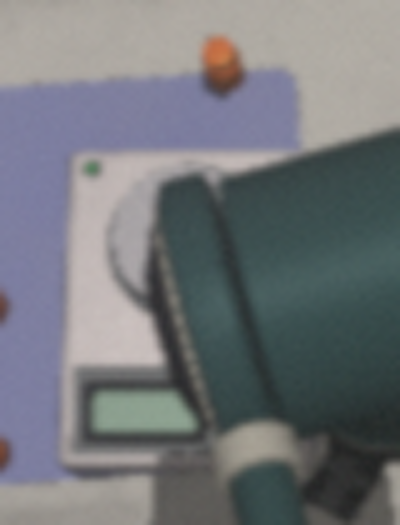

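```bash
python3 -c "
from plant import manip
print(manip.job_done())"
```

```text
the job is handed in; nothing more can be done
None
```

I nudged the red-capped vial about 22 mm into the ring, took the fingers off it, and then pressed and released the tare key. The job is handed in at about 13.7 s.

- **Vial:** I pushed it in two slow nudges with the flat inner face of one open finger pad, low on the glass, and the gripper never closed on it. The wrist camera, with the fingers clear, showed it upright and centred to about 1 mm, against a 5 mm margin. The last scene picture, after the key press, agreed.
- **Tare key:** I pressed it with the shut fingertips. At the bottom the force rose from 10.6 to 19.7 N while the tip moved only 0.2 mm more, and the key looked flush in the picture. After release, the last pictures show it up again.
- **Bystanders:** I didn't touch any other glassware. The look-alikes and the flask that I could see were standing undisturbed. The beaker and blue vial were out of the last pictures.
- **Checks that disagreed:** The three cameras differed by 2–3 mm on absolute position, so I relied on the vial's position relative to the ring in the wrist view. The arm hid the vial from the top camera in the last picture, so that view could not confirm it.

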